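# Click-test the spice canister lids and set the worn one aside

### The job

Three of the spice canisters have a black push button on the lid. Press each button fully down once where its canister stands and let go: the two sound ones stay down, and the one that springs back up is worn out. Stand the canister with the worn button upright in the red tray, and leave the two sound ones, buttons down, and the plain-lidded canister standing where they are.

Things in the scene. Friction and masses are not known exactly. Their poses are not given: they have to be found in the camera images.
- can_a_center (a point): Canister a: a round brushed-metal spice canister, 56 mm across and 80 mm high to the top of its white lid, standing upright (0.2 to 0.4 kg); its lid carries a black push button, 32 mm across with an orange stem, whose top stands 16 mm above the lid when up and 4 mm when fully down. Point: on the axis, half-way up, 40 mm above its foot (so 40 mm below the lid top, 56 mm below the top of a raised button); z up.
- can_b_center (a point): Canister b: a round brushed-metal spice canister, 56 mm across and 80 mm high to the top of its white lid, standing upright (0.2 to 0.4 kg); its lid carries a black push button, 32 mm across with an orange stem, whose top stands 16 mm above the lid when up and 4 mm when fully down. Point: on the axis, half-way up, 40 mm above its foot (so 40 mm below the lid top, 56 mm below the top of a raised button); z up.
- can_c_center (a point): Canister c: a round brushed-metal spice canister, 56 mm across and 80 mm high to the top of its white lid, standing upright (0.2 to 0.4 kg); its lid carries a black push button, 32 mm across with an orange stem, whose top stands 16 mm above the lid when up and 4 mm when fully down. Point: on the axis, half-way up, 40 mm above its foot (so 40 mm below the lid top, 56 mm below the top of a raised button); z up.
- button_a (a joint): The push button on canister a: travel in m, 0 = up (as at the start), 0.012 = fully down. Pressed slowly (30 mm/s or less) it goes down with under 4 N. A sound button is held by its seal and stays down where it was pushed to; a worn one springs back up as soon as it is let go.
- button_b (a joint): The push button on canister b: travel in m, 0 = up (as at the start), 0.012 = fully down. Pressed slowly (30 mm/s or less) it goes down with under 4 N. A sound button is held by its seal and stays down where it was pushed to; a worn one springs back up as soon as it is let go.
- button_c (a joint): The push button on canister c: travel in m, 0 = up (as at the start), 0.012 = fully down. Pressed slowly (30 mm/s or less) it goes down with under 4 N. A sound button is held by its seal and stays down where it was pushed to; a worn one springs back up as soon as it is let go.
- red_tray: Shallow red plastic tray for rejects, fixed to the bench, 170 x 170 mm outside, 22 mm high, walls 4 mm, floor 4 mm thick, empty and open at the top. Origin: centre of its underside; z up, x and y along its sides. (The blue tray of the same shape is not for rejects.)
- can_plain_center (a point): A bystander: the same canister, 56 mm across and 80 mm high, but with a plain flat white lid and no button. Point: on the axis, 40 mm above its foot.

How it is judged:
By the outcome, as a careful person would: the job done as asked, in the order asked, and still so for the second after the job is handed in, with the robot touching nothing.
It also fails if it takes over 61 s, if anything falls off the work surface, if the arm or the gripper's body presses on something with over 40 N, if the wrist force passes 120 N, or if a joint passes its speed limit or range.

### The arm

A 7-joint arm with a two-finger parallel gripper is mounted at the origin on the work surface. World frame = base frame: x ahead of the robot, y to its left, z up, the work surface at z = 0. Lengths are in mm, angles in rad, forces in N, time in s.
With the tool pointing down it reaches from about 425 to 925 mm from the base axis. Payload 6.8 kg.
Tool frame: the origin (TCP) lies between the finger pads; the fingertips stand 8 mm ahead of it and the grasp point (between the pads) lies 11 mm behind it (arm.tcp_to_tips is the distance from the TCP to the fingertips, in mm); y points along the fingers, x is the direction in which the jaws open and shut, and the axes are right-handed (so a half turn about y gives the same grasp; the last joint's range is limited). The gripper opens to 88 mm and grips with 3 to 60 N. Pads are 20 mm wide; open, the fingers measure 115 mm over their backs; the gripper's body (75 mm by 178 mm) begins 61 mm behind the grasp point.
Start: joints at [-1.36, 0.477, 0.022, 1.555, -0.011, 1.109, -0.083], TCP at [211.56, 641.007, 203.864] pointing down, gripper open.
Joint ranges: [-2.96, 2.96], [-0.34, 2.1], [-1.41, 1.46], [0.24, 2.44], [-1.37, 4.51], [0.17, 1.92], [-2.96, 2.96]. Speed limits (rad/s): [2.39, 2.39, 3.14, 3.14, 3.14, 3.14, 3.14].

### API

Orientations are given as a 3x3 rotation matrix whose columns are the frame's x, y, z axes.
In Python, from rig import monitor, viewer, arm gives the robot as it stands.
- The arm moves only by the shell command python3 -m jog 'ROWS' [FORCE]. ROWS is JSON, a list that holds one entry, the list of rows, each a list of 7 numbers: the turn, a rotation vector about the tool's x, y, z in rad, then the shift along the tool's x, y, z in mm, then the opening, from -1 (shut) to 1 (fully open). A call has exactly 10 rows; each row is the pose to reach, as a shift and turn from the pose commanded when the call began, along the tool's axes at that moment; what a row does not reach only later rows make up. A row lasts 1/12 s, in which the tool goes at most 41.7 mm and 7.16 degrees, less where a joint would pass 70% of its speed; a pose out of reach is approached as far as the arm can. A call with a gripper value outside its range is refused whole. The fingers move at their own pace and stop on an object; FORCE is the grip in N (left out, the last holds). Time passes only in rows, so rows that repeat a pose let the fingers close, or fill a call up. It gives the time, the measured TCP pose, the force and the opening at its end, in the units of the state.
- monitor.state(): the state, without advancing time (a new reading comes with each control period).
- viewer.camera(name): name is "scene" or "top" or "wrist"; returns a dict with "image" (384x512x3 uint8, red, green, blue), "fx", "fy", "cx", "cy" (pixels), "R" (3x3) and "t" (3): a world point X has camera coordinates R X + t; the wrist camera has in their place "mount" (4x4, takes a point from camera to tool coordinates, whose origin is the TCP and whose axes are the tool frame's). Camera axes: x right, y down, z forward; pixel columns grow to the right and rows downward; lengths in mm; the calibration is good to about 2 mm. A picture is of the moment at which its call begins: read the wrist's pose just before it. There is no depth.
- arm.hand_in(): hands the job in, once; it reports no verdict.
The state is a dict: "time": time; "joint_pos": joint angles; "qvel": joint speeds; "effort": joint torques, N m; "ee_pos": TCP position; "tool_rot": TCP orientation; "contact_force": force on the tool from outside, world axes, zero at the start; "torque": the same for the moment, N m; "width": opening from 0.0 (shut) to 1.0 (fully open).
Only numpy, scipy, OpenCV 4.12 (cv2) and the standard library are available. Lean on these libraries where they do the work, as an engineer would, in place of code of your own. Each camera call takes 0.05 s, during which the arm holds its last target.

## Working session

There is one attempt and no reset: what is moved stays moved. The work goes in short steps, Python scripts to look and compute and a shell command to move; the robot and the scene stay as the last step left them, time stands still between calls to the robot, and variables do not carry over. Pictures are saved under pics/ and viewed, and the job is handed in when it is done.

```bash
mkdir -p pics; ls; python3 - <<'E'
from rig import monitor, viewer, arm
import cv2
s=monitor.state();print(s)
for n in("scene","top","wrist"):
    c=viewer.camera(n);cv2.imwrite(f"pics/{n}0.png",c["image"][:,:,::-1])
    print(n,{k:v for k,v in c.items() if k!="image"})
E
```

```text
pics
{'time': 0.0, 'joint_pos': array([-1.36007658,  0.4777963 ,  0.02233055,  1.5564526 , -0.01150549,
        1.10925318, -0.08309463]), 'qvel': array([ 2.95024332e-04, -1.10740779e-03,  1.54099408e-03, -1.67157449e-03,
       -5.85314867e-04, -1.55213220e-05, -4.96094654e-04]), 'effort': array([-9.23745538e-04, -5.82837725e+01,  1.53410330e+00, -2.72616059e+01,
       -5.42932714e-02,  1.68511737e-02,  1.66304885e-04]), 'ee_pos': array([211.38878132, 640.38532591, 202.88362104]), 'tool_rot': array([[ 3.13414583e-01, -4.40272937e-04, -9.49616294e-01],
       [ 9.49614733e-01, -1.72618698e-03,  3.13414868e-01],
       [-1.77720337e-03, -9.99998413e-01, -1.22922504e-04]]), 'contact_force': array([0.30663665, 0.5915697 , 0.46562843]), 'torque': array([ 0.00984076,  0.03094794, -0.00597253]), 'width': 1.000829709688996}
scene {'fx': 447.329175248355, 'fy': 447.329175248355, 'cx': 254.7763268653315, 'cy': 192.36947588584286, 'R': array([[ 0.54779697,  0.83651515, -0.01268429],
       [ 0.4971083 , -0.33765427, -0.79929527],
       [-0.67290551,  0.43154606, -0.60080461]]), 't': array([-
[... 158 characters left out ...]
 array([[ 1.65762838e-02, -9.99862593e-01, -1.47765892e-04],
       [-9.93122653e-01, -1.64474143e-02, -1.15917555e-01],
       [ 1.15899197e-01,  2.06823195e-03, -9.93258828e-01]]), 't': array([-10.29952083, 578.13901535, 884.28453894])}
wrist {'fx': 305.14494744785407, 'fy': 305.14494744785407, 'cx': 257.04843680856396, 'cy': 187.25811655836927, 'mount': array([[ 9.99999892e-01,  1.04901175e-04, -4.53193762e-04,
        -2.03354733e-02],
       [ 4.65064268e-04, -2.46819662e-01,  9.69061318e-01,
        -1.81388279e+02],
       [-1.02014604e-05, -9.69061424e-01, -2.46819684e-01,
         6.70722983e+01],
       [ 0.00000000e+00,  0.00000000e+00,  0.00000000e+00,
         1.00000000e+00]])}
```

View images.

View pics/scene0.png

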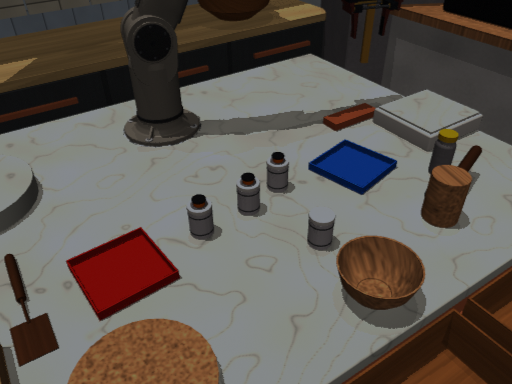

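View pics/top0.png

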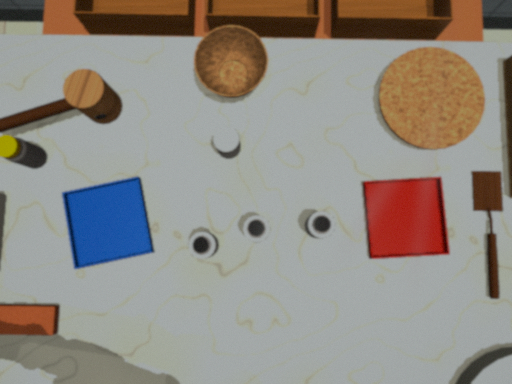

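View pics/wrist0.png

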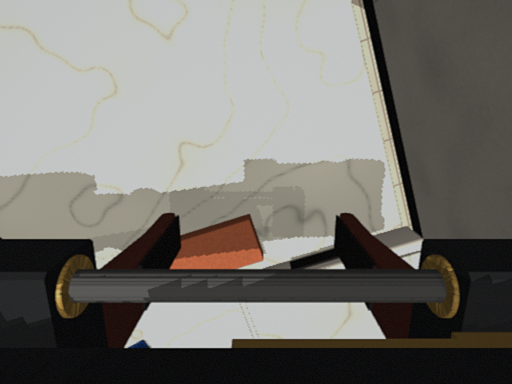

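The pictures show three black-buttoned canisters: in the top view at about (203,244), (256,228) and (320,224), with the plain one at (226,142) and the red tray at (405,217). I'll measure these next.

```bash
cat > h.py <<'E'
from rig import monitor, viewer, arm
import cv2, numpy as np
def ray(c,u,v):
    d=np.array([(u-c["cx"])/c["fx"],(v-c["cy"])/c["fy"],1.0]);R=np.array(c["R"]);t=np.array(c["t"])
    return -R.T@t, R.T@d
def onz(c,u,v,z):
    o,d=ray(c,u,v); return o+d*(z-o[2])/d[2]
def proj(c,X):
    p=np.array(c["R"])@X+np.array(c["t"]); return c["fx"]*p[0]/p[2]+c["cx"],c["fy"]*p[1]/p[2]+c["cy"]
def blobs(m,amin,roi):
    u0,u1,v0,v1=roi; k=np.zeros_like(m,np.uint8);k[v0:v1,u0:u1]=m[v0:v1,u0:u1]
    n,l,st,ce=cv2.connectedComponentsWithStats(k)
    return [(ce[i],st[i]) for i in range(1,n) if st[i][4]>=amin]
def cam(n,save=None):
    c=viewer.camera(n)
    if save: cv2.imwrite(f"pics/{save}.png",c["image"][:,:,::-1])
    return c
E
python3 - <<'E'
from h import *
c=cam("top");im=c["image"].astype(int)
dark=(im.max(2)<60).astype(np.uint8)
for ce,st in blobs(dark,60,(180,345,200,270)): print("btn",ce,st,onz(c,*ce,96))
red=((im[:,:,0]>110)&(im[:,:,1]<50)&(im[:,:,2]<50)).astype(np.uint8)
for ce,st in blobs(red,500,(340,480,150,280)):
    print("red",ce,st,onz(c,*ce,10))
    cn,_=cv2.findContours(red,0,1);cn=max(cn,key=cv2.contourArea);print([onz(c,*p,22).round(0) for p in cv2.boxPoints(cv2.minAreaRect(cn))])
s=cam("scene");si=s["image"].astype(int)
d=(si.max(2)<45).astype(np.uint8)
for ce,st in blobs(d,30,(180,300,145,215)): print("scene btn",ce,st, onz(s,*ce,94))
big=cv2.resize(c["image"][120:270,170:350,::-1],None,fx=4,fy=4,interpolation=cv2.INTER_CUBIC);cv2.imwrite("pics/topz.png",big[:,:720])
big=cv2.resize(s["image"][140:260,170:350,::-1],None,fx=4,fy=4,interpolation=cv2.INTER_CUBIC);cv2.imwrite("pics/scz.png",big)
E
```

```text
btn [321.62337662 223.62337662] [315 217  14  14 154] [ 510.23193106 -124.51153765   96.        ]
btn [255.16911765 227.63235294] [249 221  13  14 136] [500.04257401   8.14696206  96.        ]
btn [200.54375 244.59375] [194 237  14  15 160] [464.63685183 116.08989372  96.        ]
red [406.84581189 222.15676182] [ 368  178   77   80 4274] [ 520.45197023 -324.47263449   10.        ]
[array([ 606., -230.,   22.]), array([ 620., -393.,   22.]), array([ 455., -399.,   22.]), array([ 442., -239.,   22.])]
scene btn [277.95833333 156.57291667] [272 152  13  12  96] [470.2264438  113.21124192  94.        ]
scene btn [277.77419355 171.80645161] [268 169  20   5  31] [523.65673299  74.44633002  94.        ]
scene btn [248.32743363 177.81415929] [242 173  14  13 113] [505.57653771   4.71422341  94.        ]
scene btn [278.6 186.5] [268 182  20   7  30] [571.78351889  42.28094114  94.        ]
scene btn [248.48717949 194.20512821] [238 190  22   7  39] [558.05983168 -28.38460564  94.        ]
scene btn [198.93984962 200.12781955] [192 195  15  14 133] [ 516.09915119 -127.56537378   94.        ]
scene btn [249.68571429 209.31428571] [238 205  22   7  35] [603.35018692 -54.3597567   94.        ]
```

View pics/topz.png

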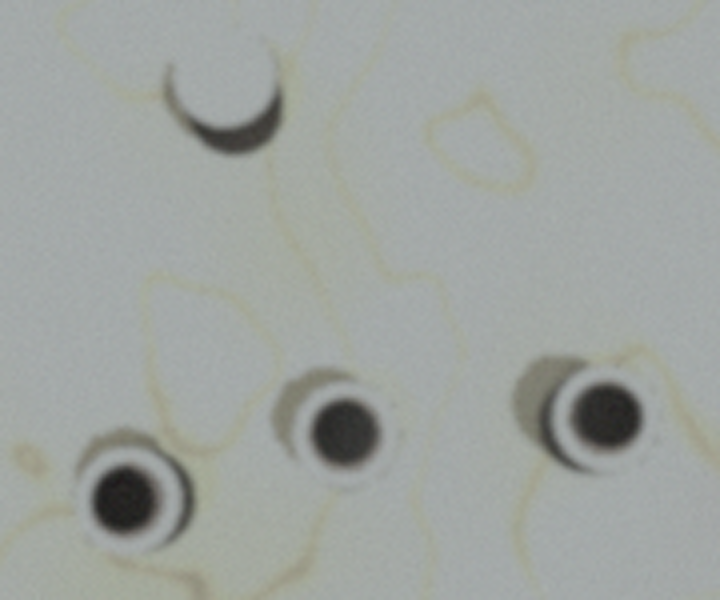

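View pics/scz.png

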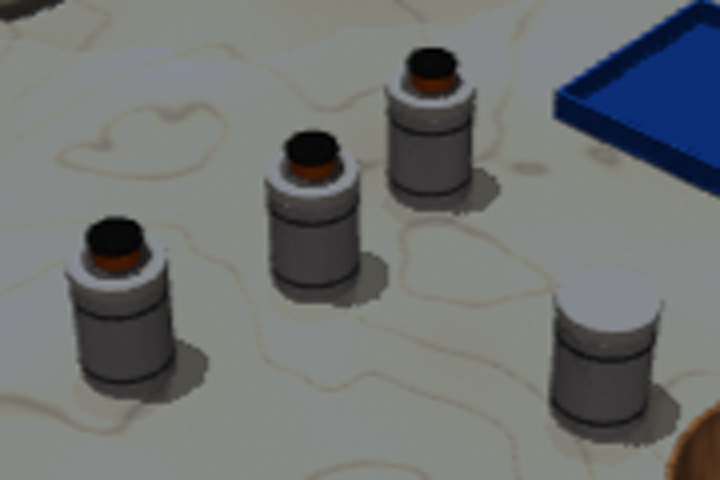

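Scene and top agree to about 5 mm. I also need the plain can's position, and a helper that gives the distance to go in tool axes.

```bash
cat >> h.py <<'E'
def togo(X):
    s=monitor.state();d=np.array(s["tool_rot"]).T@(np.array(X,float)-s["ee_pos"])
    print("t",round(s["time"],2),"tcp",s["ee_pos"].round(1),"F",np.round(s["contact_force"],1),"w",round(s["width"],3),"togo tool",d.round(1))
E
python3 - <<'E'
from h import *
c=viewer.camera("top");s=viewer.camera("scene")
print("plain",onz(c,225.5,140,80).round(1), onz(s,170+607/4,140+302/4,80).round(1))
# button top centres triangulated
for a,b in(((200.5,244.6),(278,155.3)),((255.2,227.6),(248.3,176.5)),((321.6,223.6),(198.9,198.8))):
    o1,d1=ray(c,*a);o2,d2=ray(s,*b);A=np.c_[d1,-d2];k=np.linalg.lstsq(A,o2-o1,rcond=None)[0];p,q=o1+d1*k[0],o2+d2*k[1];print(((p+q)/2).round(1),np.linalg.norm(p-q).round(1))
togo([465,115,200])
E
python3 -m jog '[[[0,0,0,-10,0,-10,1],[0,0,0,-30,0,-30,0.5],[0,0,0,-55,0,-55,0],[0,0,0,-80,0,-80,-1],[0,0,0,-105,0,-105,-1],[0,0,0,-130,0,-130,-1],[0,0,0,-155,0,-155,-1],[0,0,0,-180,0,-178,-1],[0,0,0,-205,0,-200,-1],[0,0,0,-230,0,-222,-1]]]' 20
```

```text
plain [681.6  73.4  80. ] [690.4  68.3  80. ]
[464.8 116.8  93.5] 0.7
[500.2   8.1  93.2] 0.1
[ 510.4 -124.9   92.8] 0.1
t 0.35 tcp [211.5 640.9 203.7] F [-0.1 -0.3 -0. ] w 1.001 togo tool [-419.9    3.8 -405.5]
time: 1.18
ee_pos: [350.8, 351.4, 204.1]
tool_rot: [[0.314, 0.0, -0.95], [0.95, 0.0, 0.314], [0.001, -1.0, -0.0]]
contact_force: [1.0, -0.3, -0.0]
width: 0.357
```

```bash
python3 -m jog '[[[0,0,0,-25,0,-25,-1],[0,0,0,-55,0,-52,-1],[0,0,0,-85,5,-80,-1],[0,0,0,-115,15,-110,-1],[0,0,0,-140,30,-135,-1],[0,0,0,-162,45,-157,-1],[0,0,0,-178,55,-172,-1],[0,0,0,-187,65,-181,-1],[0,0,0,-190,70,-184,-1],[0,0,0,-190,75,-184,-1]]]'
python3 - <<'E'
from h import *
cam("top","t1");cam("wrist","w1");togo([465,116,92])
E
```

```text
time: 2.02
ee_pos: [465.8, 114.1, 128.6]
tool_rot: [[0.315, -0.0, -0.949], [0.949, -0.0, 0.315], [-0.0, -1.0, -0.0]]
contact_force: [1.1, 0.8, 0.5]
width: 0.007
t 2.12 tcp [464.8 115.8 128.4] F [-0.1  0.  -0.7] w 0.004 togo tool [ 0.3 36.4 -0.1]
```

View pics/w1.png

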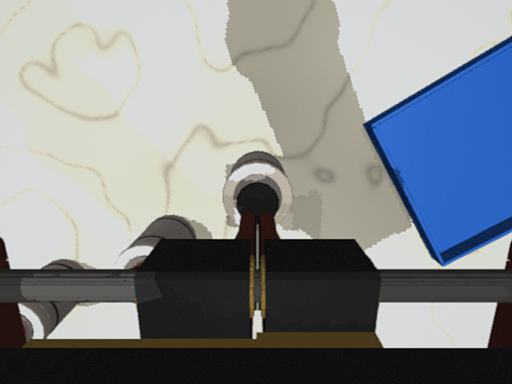

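View pics/t1.png

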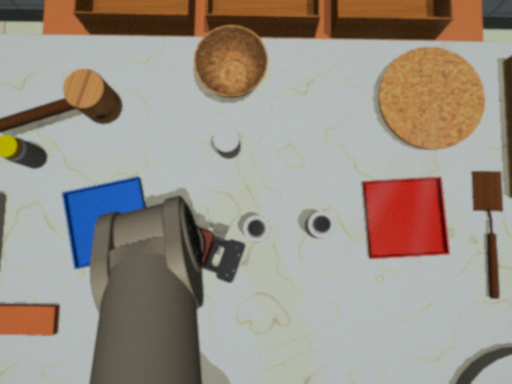

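The wrist view shows the button at (258,200), where it should project with the tool centred over it. Pressing it slowly now.

```bash
python3 -m jog '[[[0,0,0,0,10,0,-1],[0,0,0,0,18,0,-1],[0,0,0,0,22,0,-1],[0,0,0,0,24,0,-1],[0,0,0,0,26,0,-1],[0,0,0,0,28,0,-1],[0,0,0,0,30,0,-1],[0,0,0,0,32,0,-1],[0,0,0,0,34,0,-1],[0,0,0,0,36,0,-1]]]'
python3 -c "
from h import *
togo([465,116,92])"
```

```text
time: 2.95
ee_pos: [465.5, 114.9, 92.7]
tool_rot: [[0.314, 0.0, -0.95], [0.95, 0.0, 0.314], [0.0, -1.0, -0.0]]
contact_force: [-0.8, 0.8, 0.1]
width: 0.006
t 2.95 tcp [465.5 114.9  92.7] F [-0.8  0.8  0.1] w 0.006 togo tool [0.9 0.7 0.8]
```

```bash
python3 -m jog '[[[0,0,0,0,0.5,0,-1],[0,0,0,0,1,0,-1],[0,0,0,0,1.5,0,-1],[0,0,0,0,2,0,-1],[0,0,0,0,2.5,0,-1],[0,0,0,0,2.5,0,-1],[0,0,0,0,2.5,0,-1],[0,0,0,0,2.5,0,-1],[0,0,0,0,2.5,0,-1],[0,0,0,0,2.5,0,-1]]]'
python3 -c "
from h import *
togo([465,116,92]);cam('wrist','w2');cam('scene','s2')"
```

```text
time: 3.78
ee_pos: [465.5, 114.9, 90.4]
tool_rot: [[0.313, 0.0, -0.95], [0.95, 0.0, 0.313], [0.0, -1.0, 0.0]]
contact_force: [0.8, -0.1, -0.9]
width: 0.003
t 3.78 tcp [465.5 114.9  90.4] F [ 0.8 -0.1 -0.9] w 0.003 togo tool [ 0.9 -1.6  0.8]
```

View pics/s2.png

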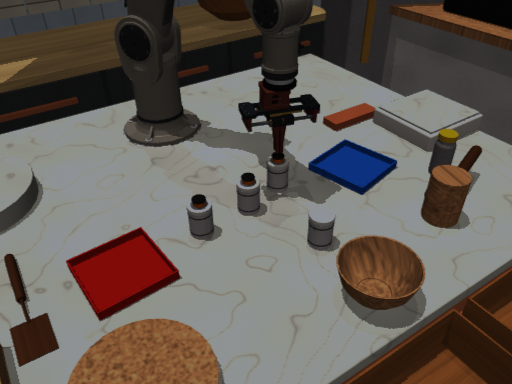

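```bash
python3 -c "
from h import *
print(arm.tcp_to_tips)
im=cv2.imread('pics/s2.png');cv2.imwrite('pics/s2z.png',cv2.resize(im[120:220,220:330],None,fx=6,fy=6,interpolation=2))
im=cv2.imread('pics/w2.png');cv2.imwrite('pics/w2z.png',cv2.resize(im[140:280,180:340],None,fx=4,fy=4,interpolation=2))"
```

```text
8.0
```

View pics/s2z.png

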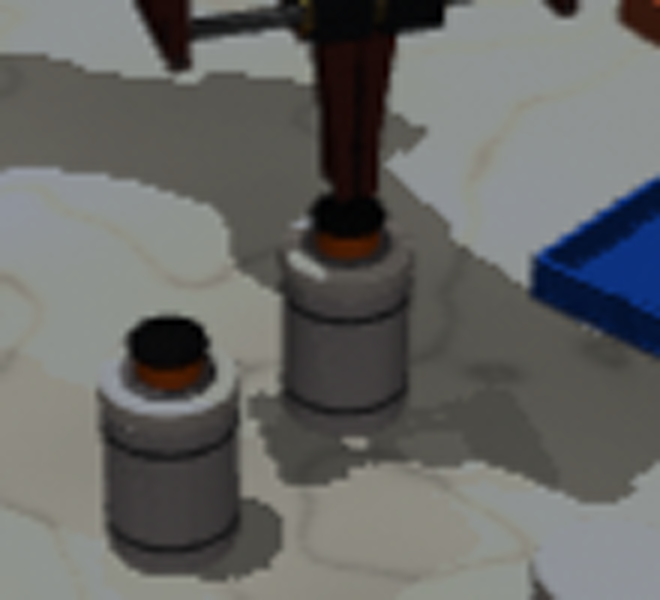

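View pics/w2z.png

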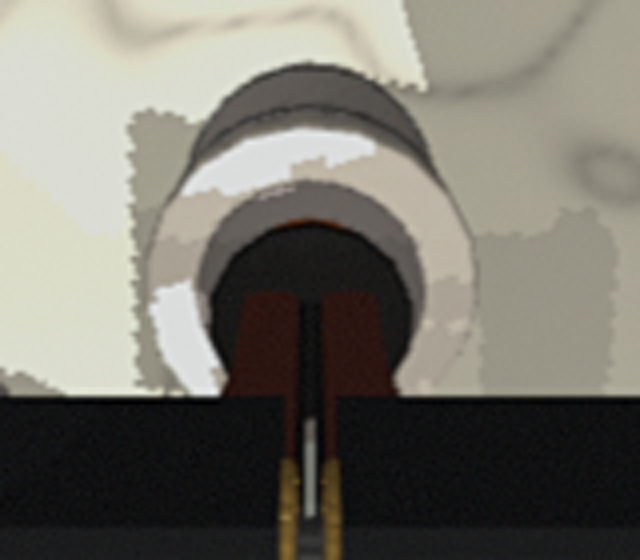

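```bash
python3 -m jog '[[[0,0,0,0,0.5,0,-1],[0,0,0,0,1,0,-1],[0,0,0,0,1.5,0,-1],[0,0,0,0,2,0,-1],[0,0,0,0,2.5,0,-1],[0,0,0,0,3,0,-1],[0,0,0,0,3,0,-1],[0,0,0,0,3,0,-1],[0,0,0,0,3,0,-1],[0,0,0,0,3,0,-1]]]'
python3 -c "
from h import *
togo([465,116,92])
s=cam('scene');cv2.imwrite('pics/s3z.png',cv2.resize(s['image'][120:220,220:330,::-1],None,fx=6,fy=6,interpolation=2))"
```

```text
time: 4.72
ee_pos: [465.5, 114.9, 87.4]
tool_rot: [[0.313, 0.0, -0.95], [0.95, 0.0, 0.313], [0.0, -1.0, -0.0]]
contact_force: [-0.2, 0.3, -0.6]
width: 0.005
t 4.72 tcp [465.5 114.9  87.4] F [-0.2  0.3 -0.6] w 0.005 togo tool [ 0.9 -4.6  0.8]
```

View pics/s3z.png

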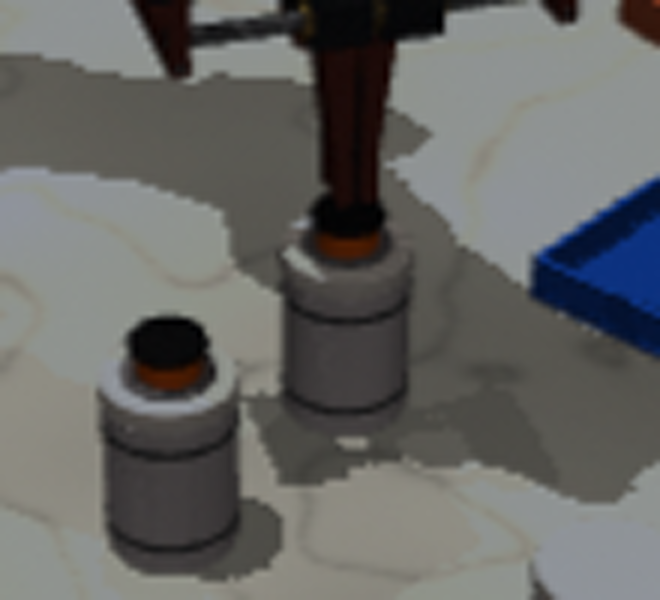

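```bash
python3 -c "
from h import *
s=cam('scene');w=cam('wrist');cv2.imwrite('pics/w3z.png',cv2.resize(w['image'][140:280,180:340,::-1],None,fx=4,fy=4,interpolation=2))
z=lambda p:((p[0]-220)*6,(p[1]-120)*6)
for X in((465.5,115,79.4),(465.5,115,96),(465.5,115,104),(465.5,115,84)):print(X,z(proj(s,np.array(X))))
st=monitor.state();M=np.array(w['mount']);Rt=np.array(st['tool_rot'])
for zz in(96,84,80):
  t=Rt.T@(np.array([465,116,zz])-st['ee_pos']);q=np.linalg.inv(M)@np.r_[t,1];print(zz,((w['fx']*q[0]/q[2]+w['cx']-180)*4,(w['fy']*q[1]/q[2]+w['cy']-140)*4),w['fx']*32/q[2]*4,w['fx']*56/q[2]*4)
t=np.array([0,8,0,1.]);q=np.linalg.inv(M)@t;print('tip',((w['fx']*q[0]/q[2]+w['cx']-180)*4,(w['fy']*q[1]/q[2]+w['cy']-140)*4))
"
```

```text
(465.5, 115, 79.4) (np.float64(343.9469588371086), np.float64(243.062123845612))
(465.5, 115, 96) (np.float64(344.6624605605574), np.float64(208.82839205519025))
(465.5, 115, 104) (np.float64(345.01195136352806), np.float64(192.1067350416438))
(465.5, 115, 84) (np.float64(344.14393459592384), np.float64(233.6376667471801))
96 (np.float64(314.63051581919717), np.float64(332.475895508391)) 212.53339372473727 371.93343901829024
84 (np.float64(314.2770611363105), np.float64(305.4350060994959)) 199.8854710387576 349.7995743178258
80 (np.float64(314.1684095995197), np.float64(297.12266980090976)) 195.99751508972741 342.995651407023
tip (np.float64(308.8544622866459), np.float64(300.378333171215))
```

View pics/w3z.png

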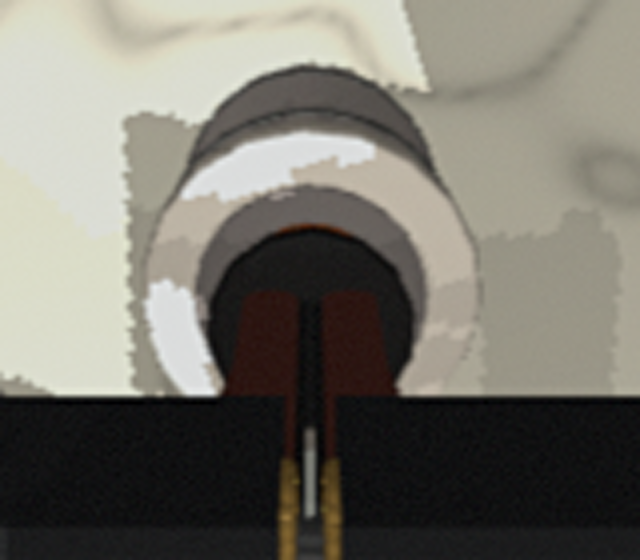

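```bash
python3 -c "
from h import *
s=cam('scene')
g=lambda im:(255*(im/255.)**0.45).astype(np.uint8)
a=g(cv2.resize(s['image'][135:200,225:305,::-1],None,fx=9,fy=9,interpolation=0));cv2.imwrite('pics/s4z.png',a)
w=cam('wrist');cv2.imwrite('pics/w4z.png',g(cv2.resize(w['image'][140:280,180:340,::-1],None,fx=4,fy=4,interpolation=2)))
"
```

```text
(no output)
```

View pics/s4z.png

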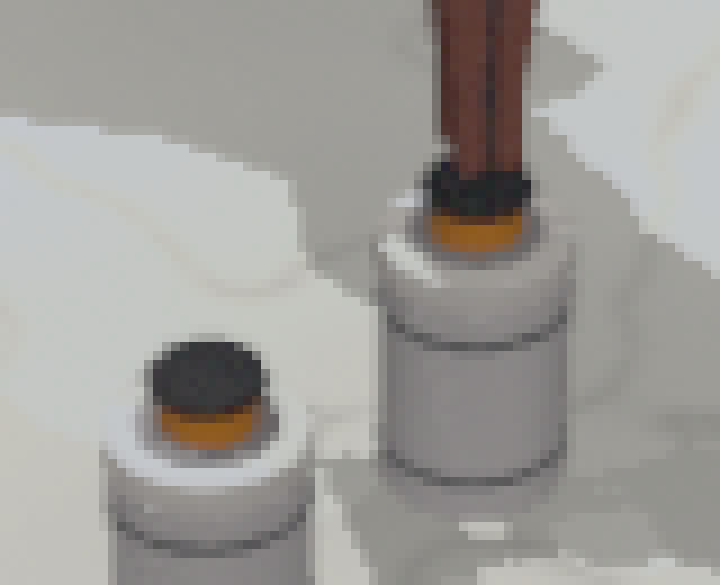

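View pics/w4z.png

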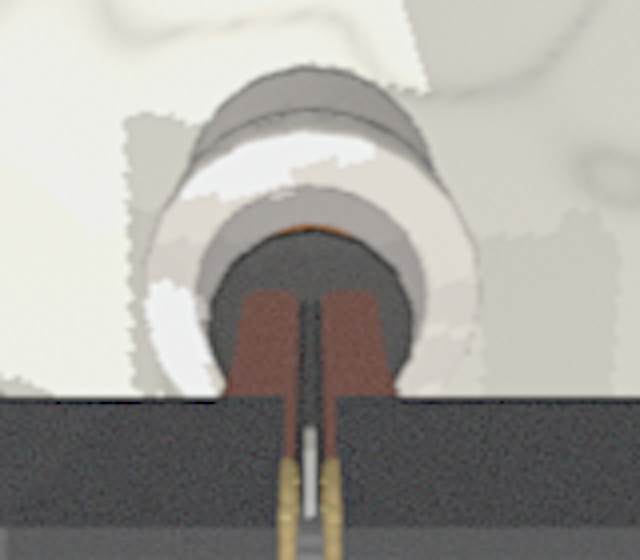

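```bash
python3 -c "
from h import *
s=cam('scene')['image'];o=cv2.imread('pics/scene0.png')[:,:,::-1];s2=cv2.imread('pics/s2.png')[:,:,::-1]
for n,i in(('0',o),('2',s2),('now',s)):
  print(n)
  for c in (275,278,281): print(c,[tuple(int(x) for x in i[r,c]) for r in range(148,172)])
d=np.abs(o.astype(int)-s).sum(2)[185:215,235:262].max();print('B area diff',d)
d=np.abs(o.astype(int)-s).sum(2)[160:192,262:296];print((d>60).astype(int).sum(1))
"
```

```text
0
275 [(133, 136, 127), (133, 133, 125), (132, 136, 128), (124, 128, 124), (29, 30, 30), (9, 9, 9), (9, 10, 10), (9, 8, 9), (8, 8, 9), (8, 8, 9), (8, 5, 4), (30, 11, 3), (60, 22, 2), (61, 23, 3), (57, 26, 12), (44, 40, 41), (69, 67, 69), (132, 136, 142), (123, 125, 128), (70, 66, 63), (70, 66, 63), (64, 61, 59), (59, 56, 57), (57, 54, 54)]
278 [(133, 138, 135), (133, 137, 133), (133, 136, 130), (124, 125, 117), (9, 9, 10), (9, 8, 9), (8, 7, 9), (9, 8, 9), (9, 7, 9), (8, 8, 9), (8, 8, 8), (19, 7, 3), (66, 25, 2), (66, 24, 1), (64, 25, 7), (41, 30, 25), (62, 61, 63), (133, 137, 143), (127, 131, 137), (77, 73, 70), (70, 67, 64), (69, 65, 63), (75, 72, 73), (60, 56, 56)]
281 [(133, 138, 137), (133, 137, 136), (133, 137, 136), (128, 132, 131), (78, 81, 80), (8, 8, 9), (8, 7, 9), (9, 8, 9), (10, 9, 9), (9, 9, 9), (9, 5, 4), (33, 13, 2), (60, 22, 3), (58, 22, 3), (46, 26, 15), (39, 37, 38), (82, 81, 81), (132, 135, 141), (115, 115, 117), (70, 67, 63), (68, 65, 62), (66, 63, 61), (61, 57, 57), (60, 56, 56)]
2
275 [(19, 7, 5), (21, 10, 8), (33, 25, 22), (45, 41, 37), (21, 18, 17), (5, 5, 5), 
[... 1220 characters left out ...]
(23, 10, 8), (24, 11, 9), (22, 9, 8), (7, 5, 5), (3, 4, 4), (5, 4, 5), (3, 3, 3), (4, 3, 3), (21, 8, 3), (72, 27, 3), (72, 27, 4), (68, 27, 7), (42, 30, 25), (42, 40, 39), (85, 81, 77), (86, 82, 77), (78, 74, 71), (76, 72, 68), (74, 70, 67), (73, 69, 69), (64, 61, 61)]
281 [(27, 9, 7), (28, 10, 9), (27, 11, 9), (27, 10, 7), (28, 12, 9), (24, 10, 8), (5, 4, 6), (4, 4, 4), (4, 3, 4), (5, 4, 5), (8, 4, 3), (36, 14, 3), (65, 24, 3), (63, 24, 4), (51, 29, 18), (38, 36, 36), (61, 58, 56), (87, 83, 79), (90, 85, 81), (75, 72, 68), (73, 69, 67), (72, 68, 66), (65, 62, 62), (64, 61, 61)]
B area diff 144
[20 18 18 20 26 26 21 11 10  8  8  8  8  8  8  8  8  8  8  8  8  8  5  4
  2  4  6  7  7  9 11 12]
```

The finger ends in the scene view are about at z 99, while the state puts the tips at 79. The button itself hasn't moved yet. I'll keep going down and watch force and picture.

```bash
python3 -m jog '[[[0,0,0,0,1,0,-1],[0,0,0,0,2,0,-1],[0,0,0,0,3,0,-1],[0,0,0,0,4,0,-1],[0,0,0,0,5,0,-1],[0,0,0,0,6,0,-1],[0,0,0,0,7,0,-1],[0,0,0,0,8,0,-1],[0,0,0,0,8,0,-1],[0,0,0,0,8,0,-1]]]'
cat >> h.py <<'E'
def look(n,u=(225,305),v=(135,200),k=9):
    s=viewer.camera('scene');g=(255*(s['image']/255.)**0.45).astype(np.uint8)
    cv2.imwrite('pics/%s.png'%n,cv2.resize(g[v[0]:v[1],u[0]:u[1],::-1],None,fx=k,fy=k,interpolation=0));return s
E
python3 -c "
from h import *
togo([465,116,92]);look('s5z')"
```

```text
time: 5.85
ee_pos: [465.4, 114.9, 79.3]
tool_rot: [[0.313, -0.0, -0.95], [0.95, -0.0, 0.313], [-0.0, -1.0, 0.0]]
contact_force: [0.1, 0.2, 0.8]
width: 0.005
t 5.85 tcp [465.4 114.9  79.3] F [0.1 0.2 0.8] w 0.005 togo tool [  0.9 -12.7   0.7]
```

View pics/s5z.png

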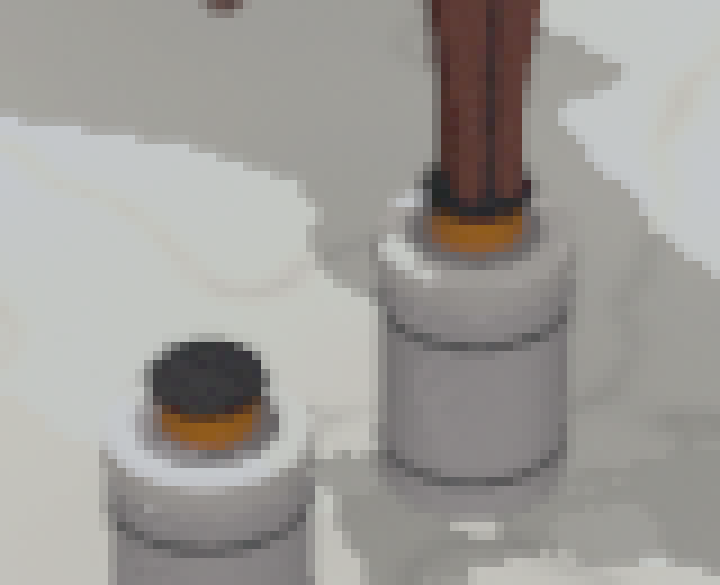

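```bash
python3 -m jog '[[[0,0,0,0,1.5,0,-1],[0,0,0,0,3,0,-1],[0,0,0,0,4.5,0,-1],[0,0,0,0,6,0,-1],[0,0,0,0,7,0,-1],[0,0,0,0,8,0,-1],[0,0,0,0,9,0,-1],[0,0,0,0,10,0,-1],[0,0,0,0,10,0,-1],[0,0,0,0,10,0,-1]]]'
python3 -c "
from h import *
togo([465,116,92]);look('s6z')"
```

```text
time: 6.73
ee_pos: [465.3, 114.9, 69.2]
tool_rot: [[0.313, -0.0, -0.95], [0.95, -0.0, 0.313], [-0.0, -1.0, 0.0]]
contact_force: [0.1, 0.4, -0.2]
width: 0.007
t 6.73 tcp [465.3 114.9  69.2] F [ 0.1  0.4 -0.2] w 0.007 togo tool [  1.  -22.8   0.6]
```

View pics/s6z.png

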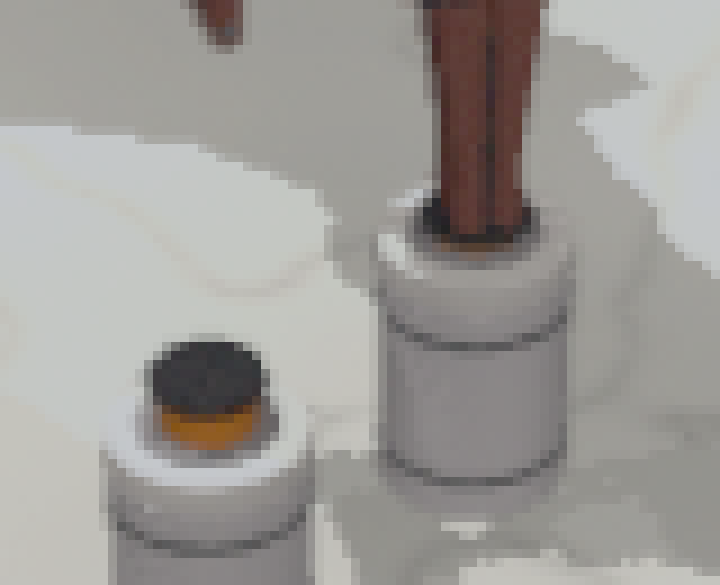

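The button is now going down, with a sliver of orange left at about (475,245). Continuing to the stop.

```bash
python3 -m jog '[[[0,0,0,0,0.5,0,-1],[0,0,0,0,1,0,-1],[0,0,0,0,1.5,0,-1],[0,0,0,0,2,0,-1],[0,0,0,0,2.5,0,-1],[0,0,0,0,3,0,-1],[0,0,0,0,3.5,0,-1],[0,0,0,0,4,0,-1],[0,0,0,0,4,0,-1],[0,0,0,0,4,0,-1]]]'
python3 -c "
from h import *
togo([465,116,92]);look('s7z')"
```

```text
time: 7.62
ee_pos: [465.4, 114.9, 65.6]
tool_rot: [[0.314, -0.0, -0.95], [0.95, 0.0, 0.314], [0.0, -1.0, 0.0]]
contact_force: [-2.6, -1.2, 6.4]
width: 0.002
t 7.62 tcp [465.4 114.9  65.6] F [-2.6 -1.2  6.4] w 0.002 togo tool [  0.9 -26.4   0.7]
```

View pics/s7z.png

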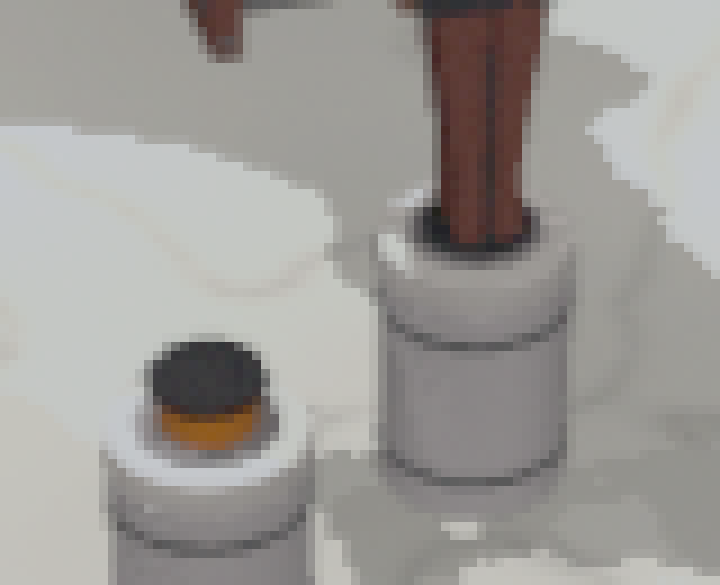

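```bash
python3 -m jog '[[[0,0,0,0,0.5,0,-1],[0,0,0,0,1,0,-1],[0,0,0,0,1,0,-1],[0,0,0,0,0,0,-1],[0,0,0,0,-5,0,-1],[0,0,0,0,-15,0,-1],[0,0,0,0,-30,0,-1],[0,0,0,0,-45,0,-1],[0,0,0,0,-50,0,-1],[0,0,0,0,-50,0,-1]]]'
python3 -c "
from h import *
togo([500,8,116]);look('s8z')"
```

```text
time: 8.5
ee_pos: [466.6, 115.4, 116.8]
tool_rot: [[0.313, 0.003, -0.95], [0.95, 0.001, 0.313], [0.002, -1.0, -0.002]]
contact_force: [-0.3, 0.7, 0.3]
width: 0.003
t 8.5 tcp [466.6 115.4 116.8] F [-0.3  0.7  0.3] w 0.003 togo tool [-91.5   0.8 -65.4]
```

View pics/s8z.png

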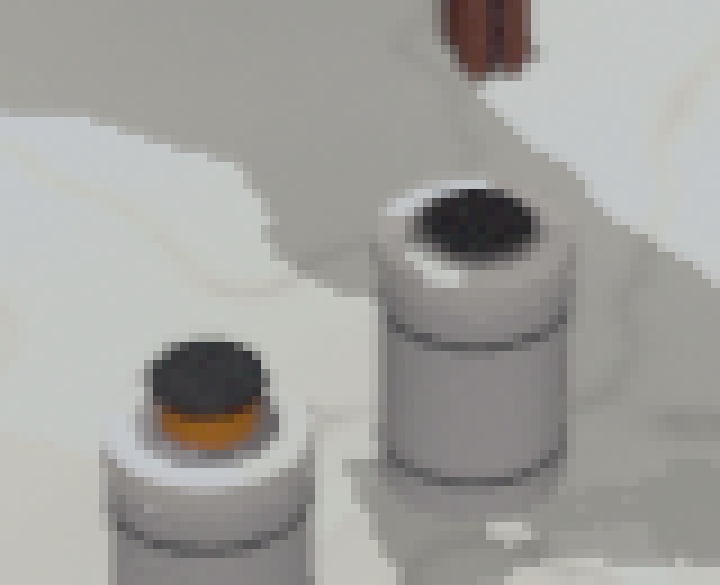

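Canister at A: button stays down (dark disc at about (475,222), no orange), so it is sound. Next is the middle canister.

```bash
python3 -m jog '[[[0,0,0,-10,0,-8,-1],[0,0,0,-27,0,-20,-1],[0,0,0,-47,0,-34,-1],[0,0,0,-66,0,-48,-1],[0,0,0,-81,0,-58,-1],[0,0,0,-89,5,-64,-1],[0,0,0,-91.5,12,-65.5,-1],[0,0,0,-91.5,20,-65.5,-1],[0,0,0,-91.5,28,-65.5,-1],[0,0,0,-91.5,32,-65.5,-1]]]'
python3 -m jog '[[[0,0,0,0,2,0,-1],[0,0,0,0,4,0,-1],[0,0,0,0,6,0,-1],[0,0,0,0,8,0,-1],[0,0,0,0,10,0,-1],[0,0,0,0,12,0,-1],[0,0,0,0,14,0,-1],[0,0,0,0,15,0,-1],[0,0,0,0,16,0,-1],[0,0,0,0,17,0,-1]]]'
python3 -c "
from h import *
togo([500,8,66]);look('s9z',(205,285),(155,220))"
```

```text
time: 9.38
ee_pos: [497.7, 8.5, 81.6]
tool_rot: [[0.312, -0.003, -0.95], [0.95, -0.0, 0.312], [-0.001, -1.0, 0.002]]
contact_force: [0.1, 0.8, -0.7]
width: 0.003
time: 10.22
ee_pos: [499.2, 7.6, 66.4]
tool_rot: [[0.313, 0.0, -0.95], [0.95, 0.0, 0.313], [0.0, -1.0, -0.0]]
contact_force: [-1.2, 1.6, 3.6]
width: 0.005
t 10.22 tcp [499.2   7.6  66.4] F [-1.2  1.6  3.6] w 0.005 togo tool [ 0.6  0.4 -0.7]
```

View pics/s9z.png

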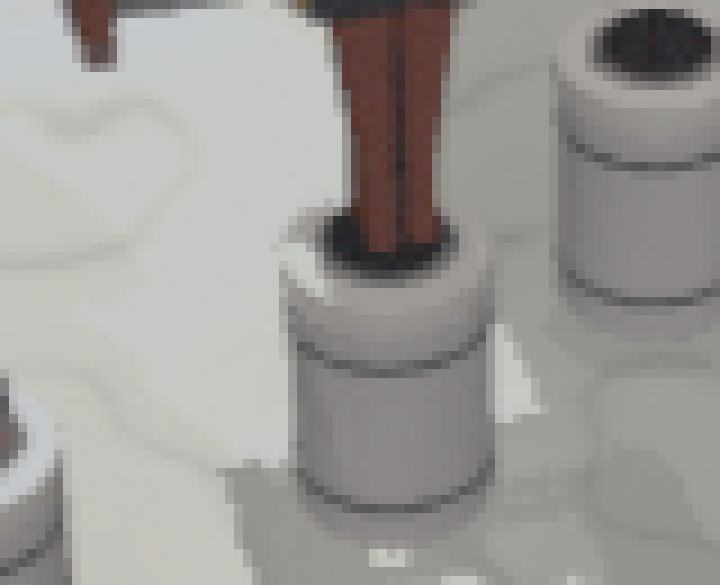

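```bash
python3 -m jog '[[[0,0,0,0,0.7,0,-1],[0,0,0,0,1.4,0,-1],[0,0,0,0,2,0,-1],[0,0,0,0,2,0,-1],[0,0,0,0,2,0,-1],[0,0,0,0,2,0,-1],[0,0,0,0,2,0,-1],[0,0,0,0,2,0,-1],[0,0,0,0,2,0,-1],[0,0,0,0,2,0,-1]]]'
python3 -m jog '[[[0,0,0,0,-1,0,-1],[0,0,0,0,-3,0,-1],[0,0,0,0,-7,0,-1],[0,0,0,0,-15,0,-1],[0,0,0,0,-25,0,-1],[0,0,0,0,-38,0,-1],[0,0,0,0,-48,0,-1],[0,0,0,0,-52,0,-1],[0,0,0,0,-52,0,-1],[0,0,0,0,-52,0,-1]]]'
python3 -c "
from h import *
togo([510.5,-125,116]);look('s10z',(205,285),(155,220))"
```

```text
time: 11.1
ee_pos: [499.3, 7.8, 65.4]
tool_rot: [[0.314, 0.001, -0.95], [0.95, 0.001, 0.314], [0.001, -1.0, -0.0]]
contact_force: [-5.5, 2.2, 13.8]
width: 0.005
time: 11.93
ee_pos: [499.0, 7.5, 116.5]
tool_rot: [[0.313, 0.0, -0.95], [0.95, 0.0, 0.313], [0.0, -1.0, -0.0]]
contact_force: [0.4, -0.0, 0.6]
width: 0.004
t 11.93 tcp [499.    7.5 116.5] F [ 0.4 -0.   0.6] w 0.004 togo tool [-122.3    0.5  -52.5]
```

View pics/s10z.png

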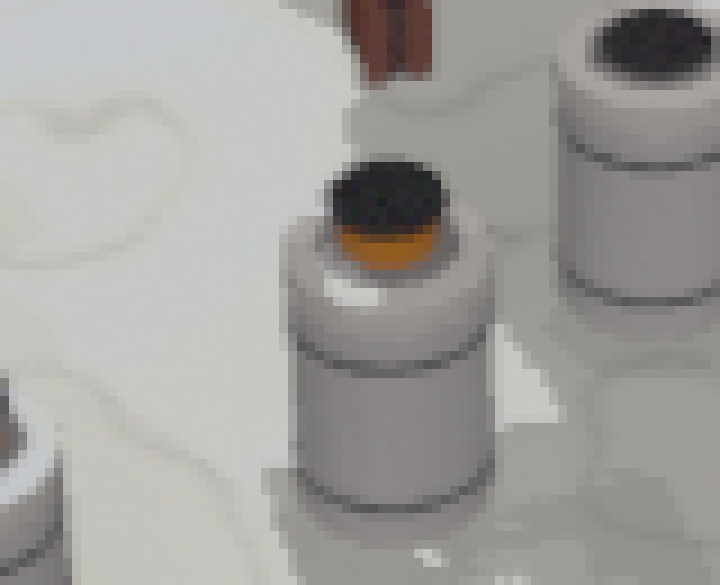

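The middle canister's button sprang back up (orange visible at (385,250)), so it is the worn one. Now the third.

```bash
python3 -m jog '[[[0,0,0,-12,0,-5,-1],[0,0,0,-35,0,-15,-1],[0,0,0,-62,0,-27,-1],[0,0,0,-88,0,-38,-1],[0,0,0,-108,0,-47,-1],[0,0,0,-119,5,-51,-1],[0,0,0,-122.5,12,-52.5,-1],[0,0,0,-122.5,20,-52.5,-1],[0,0,0,-122.5,28,-52.5,-1],[0,0,0,-122.5,32,-52.5,-1]]]'
python3 -m jog '[[[0,0,0,0,2,0,-1],[0,0,0,0,4,0,-1],[0,0,0,0,6,0,-1],[0,0,0,0,8,0,-1],[0,0,0,0,10,0,-1],[0,0,0,0,12,0,-1],[0,0,0,0,14,0,-1],[0,0,0,0,15,0,-1],[0,0,0,0,16,0,-1],[0,0,0,0,17,0,-1]]]'
python3 -m jog '[[[0,0,0,0,0.7,0,-1],[0,0,0,0,1.4,0,-1],[0,0,0,0,2,0,-1],[0,0,0,0,2,0,-1],[0,0,0,0,2,0,-1],[0,0,0,0,2,0,-1],[0,0,0,0,2,0,-1],[0,0,0,0,2,0,-1],[0,0,0,0,2,0,-1],[0,0,0,0,2,0,-1]]]'
python3 -c "
from h import *
look('s11z',(160,240),(180,245))"
```

```text
time: 12.82
ee_pos: [509.5, -123.6, 82.6]
tool_rot: [[0.312, -0.003, -0.95], [0.95, 0.001, 0.312], [0.0, -1.0, 0.003]]
contact_force: [0.3, 0.5, 0.2]
width: 0.002
time: 13.65
ee_pos: [510.6, -125.2, 67.4]
tool_rot: [[0.313, 0.0, -0.95], [0.95, 0.0, 0.313], [0.0, -1.0, -0.0]]
contact_force: [0.3, 1.8, 2.7]
width: 0.005
time: 14.48
ee_pos: [510.7, -125.0, 65.7]
tool_rot: [[0.313, 0.001, -0.95], [0.95, 0.0, 0.313], [0.001, -1.0, -0.0]]
contact_force: [-0.2, 2.5, 4.7]
width: 0.004
```

View pics/s11z.png

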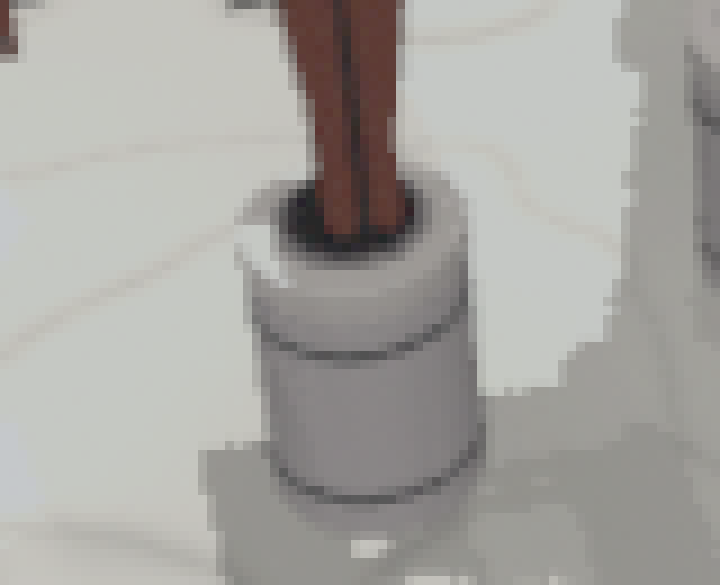

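```bash
python3 -m jog '[[[0,0,0,0,0.5,0,-1],[0,0,0,0,1,0,-1],[0,0,0,0,1.5,0,-1],[0,0,0,0,2,0,-1],[0,0,0,0,2,0,-1],[0,0,0,0,2,0,-1],[0,0,0,0,2,0,-1],[0,0,0,0,2,0,-1],[0,0,0,0,2,0,-1],[0,0,0,0,2,0,-1]]]'
python3 -m jog '[[[0,0,0,0,-1,0,-1],[0,0,0,0,-4,0,-1],[0,0,0,0,-15,0,-1],[0,0,0,0,-32,0,-1],[0,0,0,0,-55,0,-1],[0,0,0,0,-80,0,0],[0,0,0,0,-100,0,1],[0,0,0,0,-110,0,1],[0,0,0,0,-114,0,1],[0,0,0,0,-114,0,1]]]'
python3 -c "
from h import *
togo([500,8,180]);s=cam('scene','s12');look('s12z',(160,240),(180,245));st=monitor.state();R=np.array(st['tool_rot']);p=st['ee_pos']
for off in(8,-18):
  for sx in(-50,50): print(off,sx,proj(s,p+R@np.array([sx,off,0])))"
```

```text
time: 15.37
ee_pos: [511.2, -125.0, 65.4]
tool_rot: [[0.314, 0.001, -0.95], [0.95, 0.001, 0.314], [0.002, -1.0, -0.001]]
contact_force: [-5.6, 4.1, 24.8]
width: 0.005
time: 16.2
ee_pos: [510.7, -125.4, 177.9]
tool_rot: [[0.314, 0.001, -0.95], [0.95, -0.0, 0.314], [0.0, -1.0, -0.001]]
contact_force: [-0.8, 0.1, 0.6]
width: 0.346
t 16.2 tcp [ 510.7 -125.4  177.9] F [-0.8  0.1  0.6] w 0.346 togo tool [123.4  -2.2  52. ]
8 -50 (np.float64(170.94447831061402), np.float64(173.3831370769912))
8 50 (np.float64(219.25548283708417), np.float64(165.86895229791793))
-18 -50 (np.float64(169.3219796962318), np.float64(162.65737463880245))
-18 50 (np.float64(218.4961669193983), np.float64(155.24837543088768))
```

View pics/s12z.png

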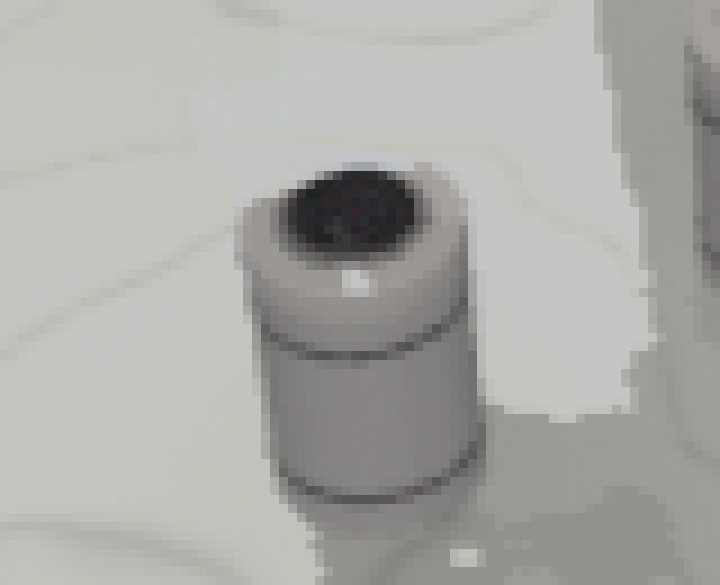

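View pics/s12.png

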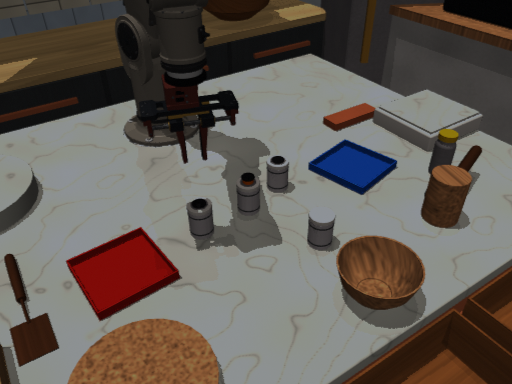

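C stays down, sound (disc at (352,212), no orange). The open finger ends at about (184,160) and (203,157) confirm that the real tips stand about 26 mm higher than the state suggests (tip z = reported z + 18). I'll plan the grasp of the middle canister with that.

```bash
python3 -m jog '[[[0,0,0,12,0,5,1],[0,0,0,35,0,15,1],[0,0,0,62,5,26,1],[0,0,0,88,15,37,1],[0,0,0,108,28,46,1],[0,0,0,120,42,50.5,1],[0,0,0,123.5,54,52,1],[0,0,0,123.5,62,52,1],[0,0,0,123.5,65,52,1],[0,0,0,123.5,65,52,1]]]'
python3 -c "
from h import *
togo([500,8,22]);s=look('s13z',(195,315),(105,215),6);w=cam('wrist','w13')"
```

```text
time: 17.13
ee_pos: [498.9, 7.4, 111.2]
tool_rot: [[0.314, -0.002, -0.949], [0.949, -0.001, 0.314], [-0.002, -1.0, 0.002]]
contact_force: [0.9, 0.1, 0.3]
width: 1.001
t 17.13 tcp [498.9   7.4 111.2] F [0.9 0.1 0.3] w 1.001 togo tool [ 1.1 89.2 -1.1]
```

View pics/s13z.png

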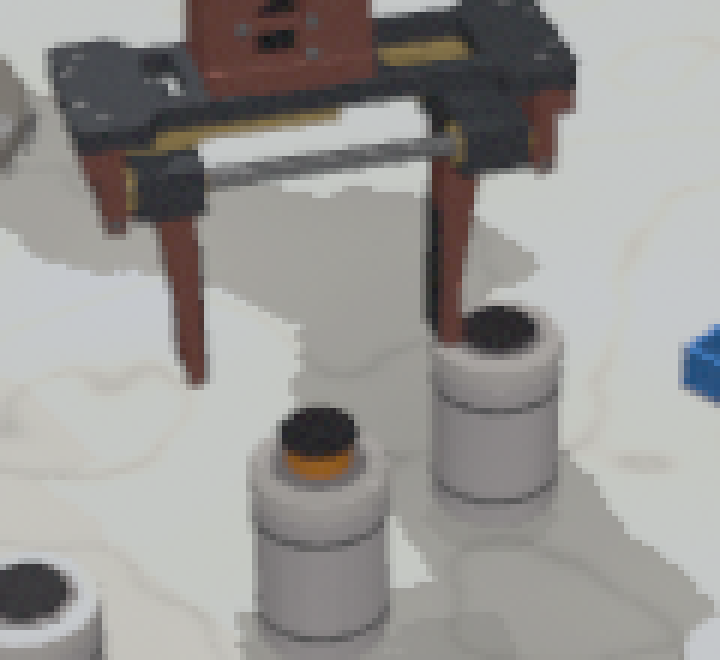

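View pics/w13.png

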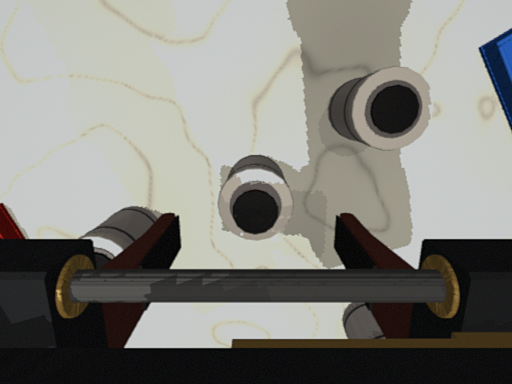

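Fingers are centred on the middle canister in the wrist view (button column 255 between fingers 180 and 337) and clear of the neighbours. Descending and gripping.

```bash
python3 -m jog '[[[0,0,0,1,5,-1,1],[0,0,0,1,15,-1,1],[0,0,0,1,27,-1,1],[0,0,0,1,40,-1,1],[0,0,0,1,53,-1,1],[0,0,0,1,65,-1,1],[0,0,0,1,75,-1,1],[0,0,0,1,83,-1,1],[0,0,0,1,88,-1,1],[0,0,0,1,88,-1,1]]]'
python3 -c "
from h import *
togo([500,8,22]);s=look('s14z',(195,315),(105,215),6)"
```

```text
time: 18.07
ee_pos: [500.4, 8.8, 23.4]
tool_rot: [[0.314, -0.001, -0.95], [0.95, -0.0, 0.314], [-0.001, -1.0, 0.001]]
contact_force: [-0.2, -0.1, -0.2]
width: 1.002
t 18.07 tcp [500.4   8.8  23.4] F [-0.2 -0.1 -0.2] w 1.002 togo tool [-0.9  1.4  0.2]
```

View pics/s14z.png

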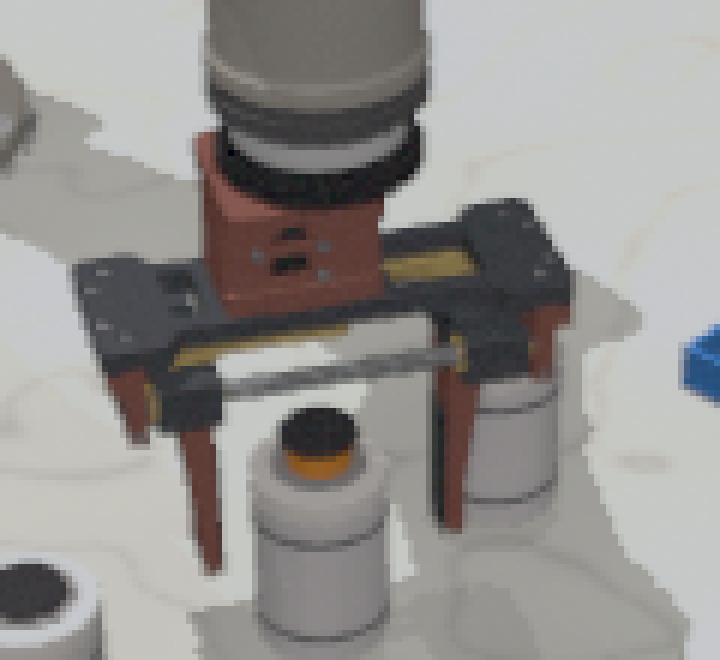

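The fingers straddle the can, with tips at rows 570 and 530 and the bar clear above the button. Closing.

```bash
python3 -m jog '[[[0,0,0,0,0,0,0.6],[0,0,0,0,0,0,0.5],[0,0,0,0,0,0,0.4],[0,0,0,0,0,0,0.3],[0,0,0,0,0,0,0.1],[0,0,0,0,0,0,-0.1],[0,0,0,0,0,0,-0.3],[0,0,0,0,0,0,-0.3],[0,0,0,0,0,0,-0.3],[0,0,0,0,0,0,-0.3]]]' 30
python3 -c "
from h import *
togo([531,-316,22])"
```

```text
time: 18.95
ee_pos: [501.1, 8.4, 24.5]
tool_rot: [[0.314, 0.0, -0.949], [0.949, -0.0, 0.314], [-0.0, -1.0, -0.0]]
contact_force: [-1.5, -3.4, 5.5]
width: 0.63
t 18.95 tcp [501.1   8.4  24.5] F [-1.5 -3.4  5.5] w 0.63 togo tool [-298.6    2.7 -130.2]
```

```bash
python3 -m jog '[[[0,0,0,0,-3,0,-0.3],[0,0,0,0,-10,0,-0.3],[0,0,0,0,-22,0,-0.3],[0,0,0,0,-38,0,-0.3],[0,0,0,0,-56,0,-0.3],[0,0,0,0,-75,0,-0.3],[0,0,0,0,-93,0,-0.3],[0,0,0,0,-107,0,-0.3],[0,0,0,0,-116,0,-0.3],[0,0,0,0,-120,0,-0.3]]]'
python3 -c "
from h import *
togo([531,-316,146]);s=look('s15z',(165,315),(105,245),5)"
```

```text
time: 19.78
ee_pos: [501.4, 9.4, 145.6]
tool_rot: [[0.313, 0.001, -0.95], [0.95, 0.001, 0.313], [0.001, -1.0, -0.001]]
contact_force: [0.0, 1.2, -3.6]
width: 0.627
t 19.78 tcp [501.4   9.4 145.6] F [ 0.   1.2 -3.6] w 0.627 togo tool [-299.8   -0.7 -130. ]
```

View pics/s15z.png

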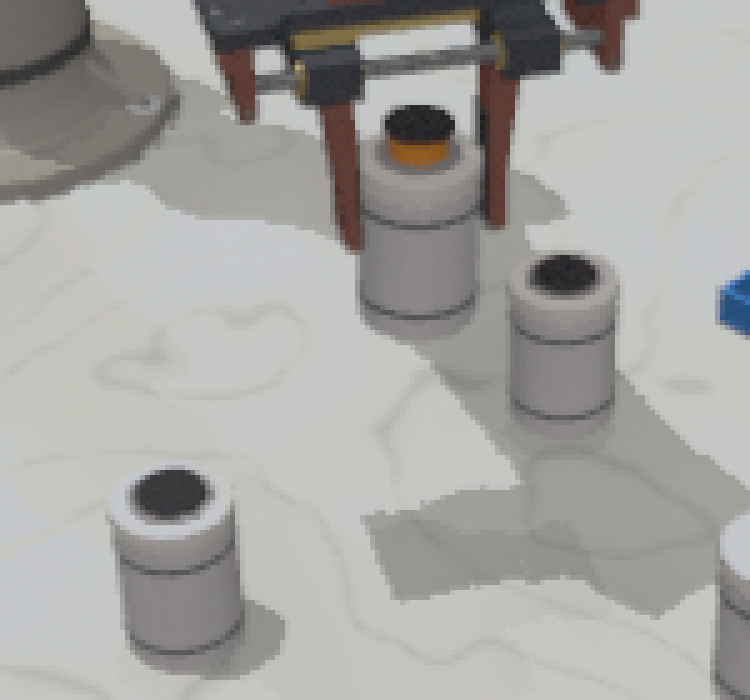

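The can is lifted upright (weight about 3.6 N), and both sound ones are untouched with their buttons down. Moving over to the tray.

```bash
python3 -m jog '[[[0,0,0,-6,0,-3,-0.3],[0,0,0,-20,0,-9,-0.3],[0,0,0,-42,0,-18,-0.3],[0,0,0,-68,0,-30,-0.3],[0,0,0,-96,0,-42,-0.3],[0,0,0,-124,0,-54,-0.3],[0,0,0,-152,0,-66,-0.3],[0,0,0,-180,0,-78,-0.3],[0,0,0,-206,0,-89,-0.3],[0,0,0,-230,0,-100,-0.3]]]'
python3 -m jog '[[[0,0,0,-20,0,-9,-0.3],[0,0,0,-37,0,-16,-0.3],[0,0,0,-50,0,-21,-0.3],[0,0,0,-60,0,-26,-0.3],[0,0,0,-67,0,-29,-0.3],[0,0,0,-70,10,-30,-0.3],[0,0,0,-70,25,-30,-0.3],[0,0,0,-70,42,-30,-0.3],[0,0,0,-70,55,-30,-0.3],[0,0,0,-70,60,-30,-0.3]]]'
python3 -c "
from h import *
togo([531,-316,28]);s=look('s16z',(50,200),(140,320),4);cam('top','t16')"
```

```text
time: 20.67
ee_pos: [522.5, -243.1, 142.9]
tool_rot: [[0.315, -0.003, -0.949], [0.949, 0.0, 0.315], [-0.001, -1.0, 0.002]]
contact_force: [-0.2, -0.2, -4.0]
width: 0.629
time: 21.5
ee_pos: [529.3, -314.7, 81.5]
tool_rot: [[0.312, -0.004, -0.95], [0.95, 0.002, 0.312], [0.001, -1.0, 0.004]]
contact_force: [-0.4, 0.5, -4.4]
width: 0.628
t 21.5 tcp [ 529.3 -314.7   81.5] F [-0.4  0.5 -4.4] w 0.628 togo tool [-0.8 53.5 -2.3]
```

View pics/s16z.png

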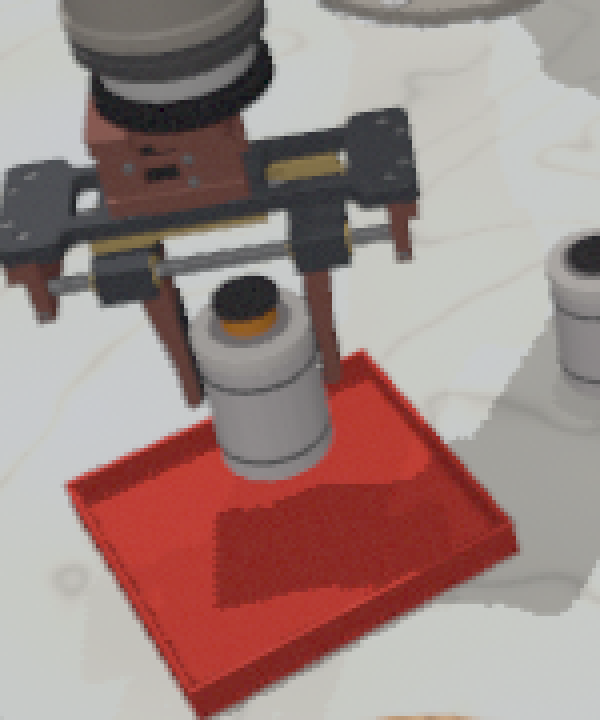

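```bash
python3 -m jog '[[[0,0,0,0,5,-1,-0.3],[0,0,0,0,14,-1,-0.3],[0,0,0,0,25,-1,-0.3],[0,0,0,0,35,-1,-0.3],[0,0,0,0,42,-1,-0.3],[0,0,0,0,46,-1,-0.3],[0,0,0,0,48,-1,-0.3],[0,0,0,0,50,-1,-0.3],[0,0,0,0,50.5,-1,-0.3],[0,0,0,0,51,-1,-0.3]]]'
python3 -m jog '[[[0,0,0,0,0.5,0,-0.3],[0,0,0,0,1,0,-0.3],[0,0,0,0,1.5,0,-0.3],[0,0,0,0,1.5,0,-0.3],[0,0,0,0,1.5,0,-0.3],[0,0,0,0,1.5,0,-0.3],[0,0,0,0,1.5,0,-0.3],[0,0,0,0,1.5,0,-0.3],[0,0,0,0,1.5,0,-0.3],[0,0,0,0,1.5,0,-0.3]]]'
python3 -c "
from h import *
s=look('s17z',(50,200),(140,320),4)"
```

```text
time: 22.43
ee_pos: [531.7, -317.2, 33.6]
tool_rot: [[0.313, 0.001, -0.95], [0.95, -0.0, 0.313], [-0.0, -1.0, -0.001]]
contact_force: [-0.2, -0.7, -3.4]
width: 0.627
time: 23.27
ee_pos: [531.4, -317.0, 31.9]
tool_rot: [[0.313, 0.0, -0.95], [0.95, -0.0, 0.313], [-0.0, -1.0, -0.0]]
contact_force: [0.0, 0.1, -3.5]
width: 0.631
```

View pics/s17z.png

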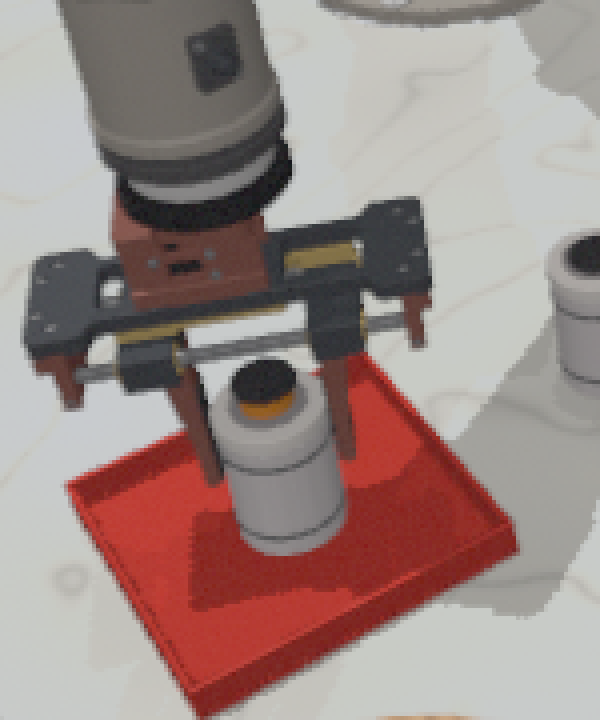

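Still hanging (−3.5 N) and about 3–4 mm above the floor. Lowering slowly.

```bash
python3 -m jog '[[[0,0,0,0,0.5,0,-0.3],[0,0,0,0,1,0,-0.3],[0,0,0,0,1.5,0,-0.3],[0,0,0,0,2,0,-0.3],[0,0,0,0,2.5,0,-0.3],[0,0,0,0,2.5,0,-0.3],[0,0,0,0,2.5,0,-0.3],[0,0,0,0,2.5,0,-0.3],[0,0,0,0,2.5,0,-0.3],[0,0,0,0,2.5,0,-0.3]]]'
```

```text
time: 24.15
ee_pos: [531.4, -317.0, 29.4]
tool_rot: [[0.313, 0.0, -0.95], [0.95, 0.0, 0.313], [0.0, -1.0, -0.0]]
contact_force: [-0.7, 0.4, -3.5]
width: 0.63
```

```bash
python3 -m jog '[[[0,0,0,0,0.3,0,-0.3],[0,0,0,0,0.6,0,-0.3],[0,0,0,0,0.9,0,-0.3],[0,0,0,0,1.2,0,-0.3],[0,0,0,0,1.5,0,-0.3],[0,0,0,0,1.5,0,-0.3],[0,0,0,0,1.5,0,-0.3],[0,0,0,0,1.5,0,-0.3],[0,0,0,0,1.5,0,-0.3],[0,0,0,0,1.5,0,-0.3]]]'
```

```text
time: 24.98
ee_pos: [531.7, -317.2, 28.6]
tool_rot: [[0.314, 0.001, -0.95], [0.95, -0.0, 0.314], [0.0, -1.0, -0.001]]
contact_force: [-2.1, 0.7, 5.6]
width: 0.627
```

It has landed (+5.6 N at the predicted 28.6). Opening, then straight up.

```bash
python3 -m jog '[[[0,0,0,0,0,0,0.3],[0,0,0,0,0,0,0.5],[0,0,0,0,0,0,0.7],[0,0,0,0,0,0,1],[0,0,0,0,0,0,1],[0,0,0,0,0,0,1],[0,0,0,0,0,0,1],[0,0,0,0,0,0,1],[0,0,0,0,0,0,1],[0,0,0,0,0,0,1]]]'
python3 -m jog '[[[0,0,0,0,-3,0,1],[0,0,0,0,-10,0,1],[0,0,0,0,-25,0,1],[0,0,0,0,-42,0,1],[0,0,0,0,-62,0,1],[0,0,0,0,-85,0,1],[0,0,0,0,-108,0,1],[0,0,0,0,-128,0,1],[0,0,0,0,-140,0,1],[0,0,0,0,-150,0,1]]]'
python3 -m jog '[[[0,0,0,0,-5,10,1],[0,0,0,0,-5,20,1],[0,0,0,0,-5,30,1],[0,0,0,0,-5,40,1],[0,0,0,0,-5,40,1],[0,0,0,0,-5,40,1],[0,0,0,0,-5,40,1],[0,0,0,0,-5,40,1],[0,0,0,0,-5,40,1],[0,0,0,0,-5,40,1]]]'
python3 -c "
from h import *
togo([0,0,0]);cam('scene','s18');s=look('s18z',(50,350),(130,320),2.6)"
```

```text
time: 25.82
ee_pos: [531.4, -317.0, 27.8]
tool_rot: [[0.313, 0.0, -0.95], [0.95, 0.0, 0.313], [0.0, -1.0, 0.0]]
contact_force: [-0.1, 0.6, 0.6]
width: 0.997
time: 26.65
ee_pos: [531.8, -317.3, 179.7]
tool_rot: [[0.314, 0.002, -0.95], [0.95, -0.001, 0.314], [-0.0, -1.0, -0.002]]
contact_force: [0.3, -0.1, 0.0]
width: 1.003
time: 27.48
ee_pos: [493.7, -304.6, 182.7]
tool_rot: [[0.313, -0.0, -0.95], [0.95, -0.0, 0.313], [-0.0, -1.0, -0.0]]
contact_force: [0.2, 0.4, -0.8]
width: 1.001
t 27.48 tcp [ 493.7 -304.6  182.7] F [ 0.2  0.4 -0.8] w 1.001 togo tool [134.6 182.7 564.3]
```

View pics/s18z.png

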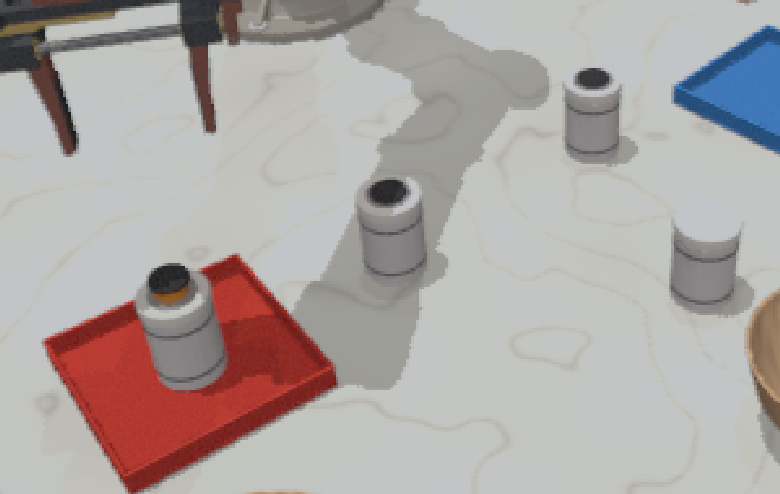

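The worn canister stands upright in the red tray at about (185,330). The two sound ones are at (392,225) and (592,115) with buttons down, the plain one is untouched at (705,255), and the gripper is clear. Handing in.

```bash
python3 -c "
from h import *
print(arm.hand_in())"
```

```text
the job is handed in; nothing more can be done
None
```

The job is done and handed in. I pressed all three buttons down once to the stop. The left and right ones, at about (465, 116) and (511, −125) mm, stayed down. The middle one, at about (500, 8) mm, sprang back, so I stood that canister upright near the centre of the red tray.

- **Last checks:** the final scene picture shows the worn canister upright in the tray and both sound canisters standing with their buttons down. The plain canister is untouched, and the gripper is open and clear with about 0 N on it. The last state reading was at 27.5 s. The highest force I read was about 25 N, at the stop of the right-hand button.
- **What disagreed:** the fingertips were really about 26 mm higher than the reported tool position and the 8 mm tip offset imply. My first descent on the left button therefore stopped short without touching it. I found the true height from the scene camera and from where the force rose at the stop, and used it for everything after. I did not find the cause.

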